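Shut the filter box and lock its quarter-turn stud

TASK

Shut the hinged cover of the small grey filter box, then fasten it with the sprung stud in the cover: push the stud in and turn it clockwise until it locks, and let go. The slot under the stud cannot be seen, so feel for it, and leave the bottle, the cap and the beaker beside the box where they stand.

Things in the scene. Friction and masses are not known exactly. Their poses are not given: they have to be found in the camera images.
- unit: grey filter box fixed to the worktop, 140 (x) x 190 (y) x 68 mm high without its cover. Origin: centre of its underside; x points to its back, where the cover's hinge is, z up. The hinge axis runs along the box's y at x = +70, z = 68 mm in this frame. The stud's axis, with the cover shut, is vertical at x = -42, y = 0 mm in this frame
- cover (a joint): angle of the cover (rad): 0 shut, grows as its front edge swings up, 1.2 at most. A flat grey plate 144 x 194 mm, 8 mm thick; its outer face lies 11 mm beyond the hinge axis (79 mm above the worktop when shut). Its stiff hinge (0.3 N m) holds it where it is left; 3 to 5 N down at the front edge shuts it
- cover_edge (a point): middle of the cover's front edge, on its outer face, 140 mm from the hinge axis; x and y axes lie in the cover, z is its outward normal
- stud_grip (a point): centre of the stud's grip bar: a black bar 32 mm long (this point's x), 10 mm thick (y), 21 mm tall (z, outward along the stud's axis), on a black disc of 34 mm diameter, 5 mm thick, whose upper face lies 10.5 mm below this point and whose underside, with the stud out, stands 15 mm off the cover. Grip the bar's long faces; fingertips may push on the disc
- stud_closed (a point): where the centre of the grip bar is when the cover is shut and the stud stands fully out: 109.5 mm above the worktop, on the stud's axis; fixed to the box, axes as the box
- stud_press (a joint): how far the stud is pushed in (m): 0 out, 0.015 at its stop. A spring pushes it out with 4 N at 0 and 13 N at 0.015. Kept in past the slot (0.012 or deeper) it turns clockwise 1.4 to 1.7 rad from the slot to a stop; let go there, it rises into a notch and stays locked at about 0.009. Let go part-way round it stays at about 0.0115, not locked: grip it again and turn on
- slot (a point): centre of the hidden receptacle's mouth under the stud, under a rubber seal in the box, 59.5 mm above the worktop; axes as the box. The stud's cross pin passes its slot only over about 0.25 rad, at an unknown angle 0.3 to 1.0 rad clockwise (from above) of the stud's start. Off the slot the stud stops after 2 to 3 mm, then gives 1 mm per 4 N; let go in the slot it springs out
- brown_bottle: brown reagent bottle with white cap, 52 mm diameter, 98 mm high, standing left of the box; origin at the centre of its underside; a bystander
- blue_cap: blue screw cap, 37 mm diameter, 24 mm high, lying left of the box; origin at the centre of its underside; a bystander
- small_beaker: glass beaker, 47 mm diameter, 58 mm high, standing right of the box; origin at the centre of its underside; a bystander

How it is judged:
On the way, in this order (a step that is already met when the one before it is completed fails the run):
1. the cover is shut (value of joint cover below 0.03 rad), for 0.2 s.
2. with the cover shut, the stud is pushed in through the slot (value of joint cover below 0.03 rad and value of joint stud_press above 0.0108 m), for 0.1 s.
At the end, for the whole second after the job is handed in: the cover is shut (within 0.03 rad), the stud is locked in its notch (it stays in by itself between 7.5 and 10.3 mm) and the fingers have let go (value of joint cover below 0.03 rad and value of joint stud_press between 0.0075 and 0.0103 m and contact force between the fingers and unit below 0.1 N); the robot touches nothing.
It fails at once if the bottle, the cap or the beaker beside the box is shifted by more than 20 mm (distance of any of brown_bottle, blue_cap, small_beaker from where it was at the start of the episode above 0.02 m).
It also fails if it takes over 58 s, if anything falls off the work surface, if the arm or the gripper's body presses on something with over 40 N, if the wrist force passes 120 N, or if a joint passes its speed limit or range.

ROBOT

A 7-joint arm with a two-finger parallel gripper is mounted at the origin on a cart in front of the work surface, level with it; the furniture and walls round the work are solid. World frame = base frame: x ahead of the robot, y to its left, z up, the work surface at z = 0. Lengths are in m, angles in rad, forces in N, time in s.
With the tool pointing down it reaches from about 0.4 to 0.85 m from the base axis. Payload 10.4 kg.
Tool frame: the origin (TCP) lies midway between the tips of the shut fingers; the grasp point (between the pads) lies 19 mm behind it; z points along the fingers, y is the line along which they close (so a half turn about z gives the same grasp; the last joint's range is limited). The gripper opens to 87 mm and grips with 3 to 60 N. Pads are 19 mm wide; open, the fingers measure 117 mm over their backs; the gripper's body (75 mm by 190 mm) begins 51 mm behind the grasp point.
Start: joints at [1.203, 0.332, -0.065, 1.46, 0.022, 1.35, -0.088], TCP at [0.211, -0.588, 0.223] pointing down, gripper open.
Joint ranges: [-2.6, 2.6], [-0.5, 2.12], [-1.47, 1.34], [0.16, 2.42], [-1.27, 4.41], [0.06, 2.06], [-2.6, 2.6]. Speed limits (rad/s): [2.22, 2.22, 2.79, 2.79, 3.14, 3.14, 3.14].

INTERFACE

Orientations are given as a unit quaternion [x, y, z, w].
In Python, from bench import r gives the robot as it stands.
- The arm moves only by the tool apply_moves, never from a script. Its argument "steps" is a list of rows, each a list of 7 numbers: the turn, a rotation vector about the tool's x, y, z in rad, then the shift along the tool's x, y, z in mm, then the opening, from -1 (shut) to 1 (fully open). In form: [[ax, ay, az, x, y, z, claw], ...]. A call has 1 to 20 rows; each row is the pose to reach, as a shift and turn from the pose commanded when the call began, along the tool's axes at that moment; what a row does not reach only later rows make up. A row lasts 1/12 s, in which the tool goes at most 41.7 mm and 7.16 degrees, less where a joint would pass 70% of its speed; a pose out of reach is approached as far as the arm can. A call with a gripper value outside its range is refused whole. The fingers move at their own pace and stop on an object; "force" is the grip in N (left out, the last holds). Time passes only in rows, so rows that repeat a pose let the fingers close. It gives the time, the measured TCP pose, the force, the opening and the grip force at its end, in the units of the state.
- r.read_state(): the state, without advancing time (a new reading comes with each control period).
- r.camera(name): name is "scene" or "top" or "wrist"; returns a dict with "pixels" (480x640x3 uint8, red, green, blue), "z_map" (480x640 float32, m along the optical axis (not along the pixel's ray), 0 where there is no reading), "fovy" (degrees; the focal length in pixels is half the picture's height over the tangent of half this angle, whatever the lens; pixels are square), "cx", "cy" (the principal point, pixels), "position" and "orientation" of the camera in the world. Camera axes: x right, y down, z forward; pixel columns grow to the right and rows downward; lengths in m; the calibration is good to about 2 mm. The wrist camera is an equidistant fisheye: a pixel r from the principal point sees the ray r / f radians off the axis. A picture is of the moment at which its call begins.
- r.close_job(): hands the job in; it is judged then, once.
The state is a dict: "time": time; "joint_positions": joint angles; "joint_vel": joint speeds; "joint_torque": joint torques, N m; "ee_pos": TCP position; "eef_rot": TCP orientation; "ft_force": force on the tool from outside, world axes, zero at the start; "torque": the same for the moment, N m; "width": finger opening in m; "grip_force": force on a finger pad.
Only numpy, scipy, OpenCV 4.12 (cv2) and the standard library are available. Lean on these libraries where they do the work, as an engineer would, in place of code of your own. Each camera call takes 0.05 s, during which the arm holds its last target. There are 200 camera calls.

## Working session

There is one attempt and no reset: what is moved stays moved. The work goes in short steps, Python scripts to look and compute and a tool call to move; the robot and the scene stay as the last step left them, time stands still between calls to the robot, and variables do not carry over. Pictures are saved under pics/ and viewed, at most 10 in all, crops included, and the job is handed in when it is done.

Besides the shell and the picture viewer there is one more tool, called after "Emit:" as a command line: name --pt "numbers of a row" for each row, then --argument value for the rest. apply_moves: Moves the arm, as the interface text tells. Its arguments: {"type":"object","properties":{"steps":{"type":"array","items":{"type":"array","items":{"type":"number"}}},"force":{"type":"number"}},"required":["steps"]}

```bash
ls; mkdir -p pics
cat > h.py <<'E'
import numpy as np,cv2
from scipy.spatial.transform import Rotation as R
from bench import r
def cam(n):
    c=r.camera(n); c['f']=240/np.tan(np.radians(c['fovy'])/2); c['R']=R.from_quat(c['orientation']).as_matrix(); c['p']=np.array(c['position']); return c
def pts(c):
    v,u=np.mgrid[:480,:640]; z=c['z_map']
    P=np.stack([(u-c['cx'])/c['f']*z,(v-c['cy'])/c['f']*z,z],-1)
    return P@c['R'].T+c['p']
def save(c,n): cv2.imwrite('pics/'+n,c['pixels'][:,:,::-1])
E
python3 - <<'E'
from h import *
s=r.read_state(); print(s)
for n in ['scene','top']:
    c=cam(n); save(c,n+'.png'); np.savez('pics/'+n+'.npz',P=pts(c),z=c['z_map'],px=c['pixels']); print(n,c['p'],c['R'].round(3).tolist(),c['f'])
E
```

```text
pics
{'time': 0.0, 'joint_positions': array([ 1.20340229,  0.33288085, -0.06467942,  1.46093154,  0.02159703,
        1.34988597, -0.08851702]), 'joint_vel': array([ 0.00033283,  0.00019823, -0.00197827,  0.00091142, -0.00020276,
        0.00126628, -0.0018172 ]), 'joint_torque': array([-6.31694493e-04, -6.23238516e+01,  2.45758990e-02, -3.89898670e+01,
       -6.13747467e-02,  3.94173351e-02,  1.39974973e-04]), 'ee_pos': array([ 0.21110791, -0.58786461,  0.22175294]), 'eef_rot': array([ 9.85177559e-01,  1.71536233e-01, -1.54472422e-04, -6.88126467e-04]), 'ft_force': array([-1.06570714,  0.79908199, -0.45435658]), 'torque': array([ 0.02568057, -0.01421721, -0.00658235]), 'grip_force': 0.0, 'width': 0.08688859462770158}
scene [0.14106433 0.56884135 0.57297223] [[-0.804, -0.325, 0.497], [-0.594, 0.454, -0.664], [-0.01, -0.83, -0.558]] 446.6579178618541
top [0.36153167 0.01319456 1.11204647] [[-0.051, -0.978, 0.204], [-0.999, 0.049, -0.013], [0.002, -0.204, -0.979]] 552.080562778174
```

View pics/scene.png

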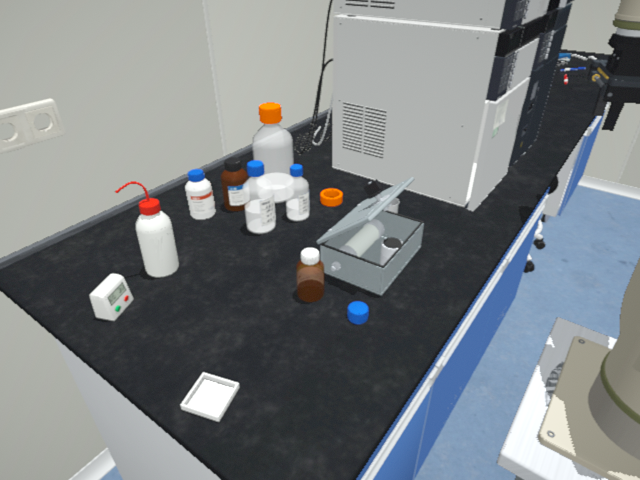

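View pics/top.png

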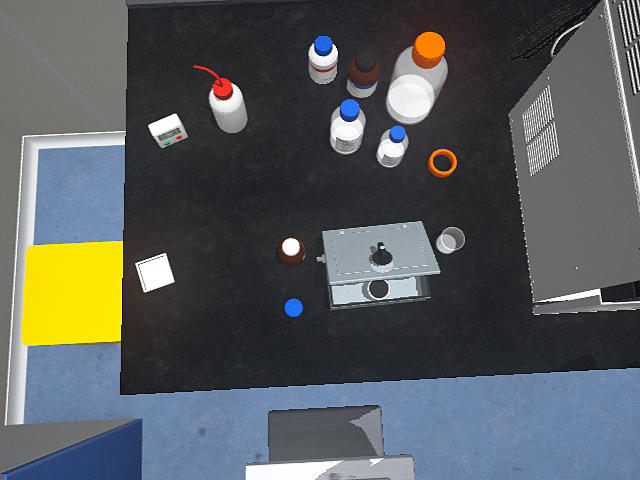

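The scene view shows the box with its cover raised at about (375,235), with the stud behind the cover. The top view shows the cover at (380,250), the stud at (381,255), the bottle at (291,250), the cap at (293,308), the beaker at (452,240) and the big instrument to the right at x>510.

Run:
```python
from h import *
d=np.load('pics/top.npz'); P=d['P'];px=d['px'].astype(int)
for n,(u,v) in dict(edgeL=(330,277),edgeR=(437,270),hingeL=(325,232),hingeR=(420,224),bottle=(291,246),cap=(293,307),beak=(452,240),boxfl=(331,305),boxfr=(429,296),inst=(540,130),inst2=(535,285),stud=(381,248),disc=(381,260),table=(250,350)).items(): print(n,P[v,u].round(4))
# plane of cover
m=np.zeros((480,640),np.uint8); cv2.fillPoly(m,[np.array([[332,238],[416,230],[428,264],[338,271]])],1)
m[225:275,362:402]=0
Q=P[m>0]; Q=Q[(Q[:,2]>.03)]
A=np.c_[Q[:,:2],np.ones(len(Q))]
for _ in range(4):
    k=np.linalg.lstsq(A,Q[:,2],rcond=None)[0]; e=abs(A@k-Q[:,2]); A=A[e<.003];Q=Q[e<.003]
n=np.array([-k[0],-k[1],1]); n/=np.linalg.norm(n); print('plane',k,n,'angle',np.arccos(n[2]),'yaw',np.arctan2(n[1],n[0]),len(Q))
# cover mask: points within 4mm of the plane
D=abs(P[...,0]*k[0]+P[...,1]*k[1]+k[2]-P[...,2])<.005
w=np.zeros((480,640),bool); w[215:285,315:445]=1
M=(D&w).astype(np.uint8); 
nn,l,st,_=cv2.connectedComponentsWithStats(M); i=1+st[1:,4].argmax(); M=(l==i)
C=P[M]; bx=cv2.minAreaRect(np.c_[C[:,:2]].astype(np.float32)); print(bx); 
for q in cv2.boxPoints(bx): print(q, k[0]*q[0]+k[1]*q[1]+k[2])
# stud: dark pixels above the plane
S=(px.sum(2)<150)&w&((P[...,0]*k[0]+P[...,1]*k[1]+k[2])<P[...,2]-.004)
S[:, :360]=0;S[:,405:]=0
T=P[S]; h=(T-np.array([0,0,k[2]]))@n; print(len(T),np.c_[T,h][::25].round(4))
# instrument nearest extents
I=P[(P[...,2]>.05)&(P[...,1]<-.2)]; print('inst',I.min(0),I.max(0))
```

```text
edgeL [ 0.4786 -0.017   0.159 ]
edgeR [ 0.4805 -0.2018  0.1664]
hingeL [ 0.5751 -0.0147  0.0791]
hingeR [ 0.5811 -0.1971  0.0813]
bottle [0.5479 0.0506 0.0974]
cap [0.4399 0.0543 0.0252]
beak [ 0.5606 -0.2748  0.0058]
boxfl [ 0.4373 -0.019   0.0625]
boxfr [ 0.4442 -0.2039  0.0705]
inst [ 0.7315 -0.4191  0.1544]
inst2 [ 0.4582 -0.4215  0.0321]
stud [ 0.5211 -0.1061  0.1821]
disc [ 0.5022 -0.1061  0.1699]
table [0.362  0.1432 0.001 ]
plane [-1.05429205 -0.02210397  0.67795146] [0.72545735 0.01520972 0.68809904] angle 0.8119303186691131 yaw 0.02096262756166562 282
((0.5332162380218506, -0.05948589742183685), (0.10237766802310944, 0.0597001351416111), 86.192138671875)
[ 0.5000326  -0.10857935] 0.153171095723163
[ 0.5596009  -0.11254409] 0.09045636182631511
[ 0.5663999  -0.01039244] 0.08103029161330533
[ 0.5068316  -0.00642771] 0.143745025510153
130 [[ 0.5336 -0.1084  0.1706  0.0364]
 [ 0.5197 -0.1098  0.1789  0.032 ]
 [ 0.5173 -0.1001  0.1552  0.014 ]
 [ 0.511  -0.0937  0.1627  0.0148]
 [ 0.5032 -0.1236  0.1689  0.0129]
 [ 0.4954 -0.1039  0.1699  0.0082]]
inst [ 0.39666755 -0.60559009  0.05001539] [ 0.93603851 -0.20001988  0.48430085]
```

Emit:
apply_moves --pt "0 0 -0.12 20 -30 -5 -1" --pt "0 0 -0.25 40 -65 -15 -1" --pt "0 0 -0.37 60 -100 -20 -1" --pt "0 0 -0.5 80 -140 -25 -1" --pt "0 0 -0.62 100 -175 -25 -1" --pt "0 0 -0.75 117 -210 -25 -1" --pt "0 0 -0.85 150 -230 -25 -1" --pt "0 0 -1 185 -250 -25 -1" --pt "0 0 -1 220 -270 -25 -1" --pt "0 0 -1 255 -290 -25 -1" --pt "0 0 -1 290 -310 -25 -1" --pt "0 0 -1 320 -330 -25 -1" --pt "0 0 -1 350 -350 -25 -1" --pt "0 0 -1 380 -368 -25 -1" --pt "0 0 -1 400 -380 -25 -1" --pt "0 0 -1 400 -380 -25 -1"

```text
time: 1.43
ee_pos: [0.4614, -0.0905, 0.2474]
eef_rot: [0.78, 0.625, 0.001, -0.0]
ft_force: [0.1, -0.0, -0.1]
width: 0.0009
grip_force: 0.0
```

Run:
```python
from h import *
s=r.read_state(); print(s['joint_positions'].round(3),s['ee_pos'],s['ft_force'],R.from_quat(s['eef_rot']).as_matrix().round(3).tolist())
```

```text
[ 0.772  0.01  -0.668  1.784  0.004  1.349 -0.117] [ 0.46136925 -0.09053184  0.24742383] [ 0.06033928 -0.03222458 -0.13586369] [[0.218, 0.976, 0.001], [0.976, -0.218, 0.002], [0.002, 0.0, -1.0]]
```

Emit:
apply_moves --pt "0 0 -0.12 20 10 0 -1" --pt "0 0 -0.25 36 22 0 -1" --pt "0 0 -0.37 36 22 0 -1" --pt "0 0 -0.5 36 22 0 -1" --pt "0 0 -0.62 36 22 0 -1" --pt "0 0 -0.75 36 22 0 -1" --pt "0 0 -0.87 36 22 0 -1" --pt "0 0 -1 36 22 0 -1" --pt "0 0 -1.12 36 22 0 -1" --pt "0 0 -1.25 36 22 0 -1" --pt "0 0 -1.37 36 22 0 -1" --pt "0 0 -1.5 36 22 10 -1" --pt "0 0 -1.62 36 22 25 -1" --pt "0 0 -1.75 36 22 40 -1" --pt "0 0 -1.82 36 22 55 -1" --pt "0 0 -1.82 36 22 60 -1"

```text
time: 2.77
ee_pos: [0.4874, -0.0657, 0.1854]
eef_rot: [-0.013, 1.0, 0.0, -0.002]
ft_force: [-1.5, 0.8, -0.5]
width: 0.0008
grip_force: 0.0
```

Run:
```python
from h import *
s=r.read_state(); print(s['joint_positions'].round(3),s['ee_pos'],s['ft_force'],R.from_quat(s['eef_rot']).as_matrix().round(3).tolist())
```

```text
[ 0.781  0.132 -0.784  1.818  0.099  1.234  1.565] [ 0.48739495 -0.0657251   0.18537185] [-1.45406441  0.80643414 -0.49225852] [[-1.0, -0.026, -0.003], [-0.026, 1.0, 0.0], [0.003, 0.0, -1.0]]
```

Emit:
apply_moves --pt "0 0 0 0 0 10 -1" --pt "0 0 0 0 0 20 -1" --pt "0 0 0 4 0 30 -1" --pt "0 0 0 10 0 40 -1" --pt "0 0 0 18 0 50 -1" --pt "0 0 0 24 0 60 -1" --pt "0 0 0 29 0 70 -1" --pt "0 0 0 33 0 80 -1" --pt "0 0 0 35 0 90 -1" --pt "0 0 0 36 0 98 -1" --pt "0 0 0 36 0 103 -1" --pt "0 0 0 36 0 105 -1" --pt "0 0 0 36 0 105 -1"

```text
time: 3.85
ee_pos: [0.4528, -0.0659, 0.0821]
eef_rot: [-0.012, 1.0, 0.0, -0.0]
ft_force: [-0.3, 0.0, 0.2]
width: 0.0004
grip_force: 0.0
```

Emit:
apply_moves --pt "0 0 0 0 0 1 -1" --pt "0 0 0 0 0 2 -1" --pt "0 0 0 0 0 3 -1" --pt "0 0 0 0 0 4 -1" --pt "0 0 0 0 0 4 -1" --pt "0 0 0 0 0 4 -1"

```text
time: 4.35
ee_pos: [0.4532, -0.0661, 0.0793]
eef_rot: [-0.012, 1.0, -0.0, 0.0]
ft_force: [-3.4, 0.2, 11.3]
width: 0.0007
grip_force: 5.0
```

Run:
```python
from h import *
s=r.read_state(); print(s['ee_pos'],s['ft_force'])
c=cam('scene'); cv2.imwrite('pics/s2.png',cv2.resize(c['pixels'][130:350,270:500,::-1],None,fx=2.5,fy=2.5))
```

```text
[ 0.4531512  -0.06612437  0.07934395] [-3.40481803  0.20532    11.30126111]
```

View pics/s2.png

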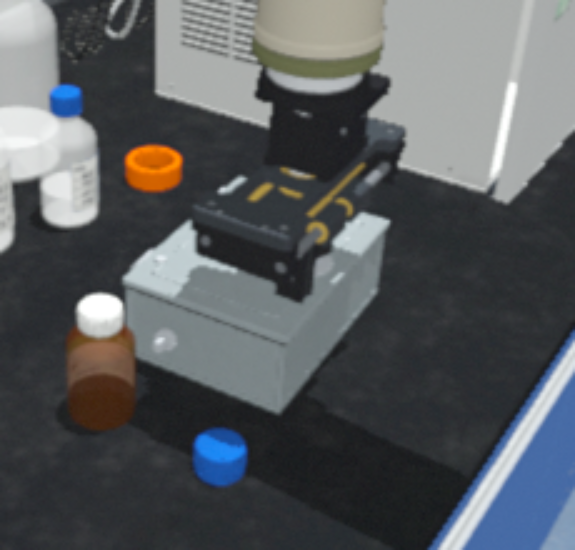

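The crop shows the cover flat on the box with the closed fingers on it at about (300,280), so the lid is shut (11 N, tip at 79 mm).

Emit:
apply_moves --pt "0 0 0 0 0 -25 -1" --pt "0 0 0 0 0 -60 -1" --pt "0 0 0 -8 -20 -85 0" --pt "0 0 0 -15 -42 -95 1" --pt "0 0 0 -15 -42 -95 1" --pt "0 0 0 -15 -42 -95 1" --pt "0 0 0 -15 -42 -95 1"

```text
time: 4.98
ee_pos: [0.4684, -0.1072, 0.173]
eef_rot: [-0.012, 1.0, 0.0, -0.0]
ft_force: [0.0, -0.2, -0.3]
width: 0.0261
grip_force: 0.0
```

Run:
```python
from h import *
s=r.read_state(); print(s['ee_pos'],s['ft_force'],s['joint_positions'].round(3))
c=cam('wrist'); save(c,'w1.png'); print(c['p'],c['R'].round(3).tolist(),c['fovy'],c['cx'],c['cy'])
np.savez('pics/w1.npz',p=c['p'],R=c['R'],f=c['f'],z=c['z_map'],px=c['pixels'],ctr=[c['cx'],c['cy']])
```

```text
[ 0.46840525 -0.10718373  0.17304285] [ 0.02722429 -0.2027339  -0.27433349] [ 0.85   0.108 -0.752  1.864  0.079  1.201  1.667]
[ 0.39225848 -0.10895144  0.33557228] [[-0.023, 0.961, 0.277], [1.0, 0.022, 0.007], [0.001, 0.277, -0.961]] 65.70646984690485 322.5857496502535 242.75324693411824
```

View pics/w1.png

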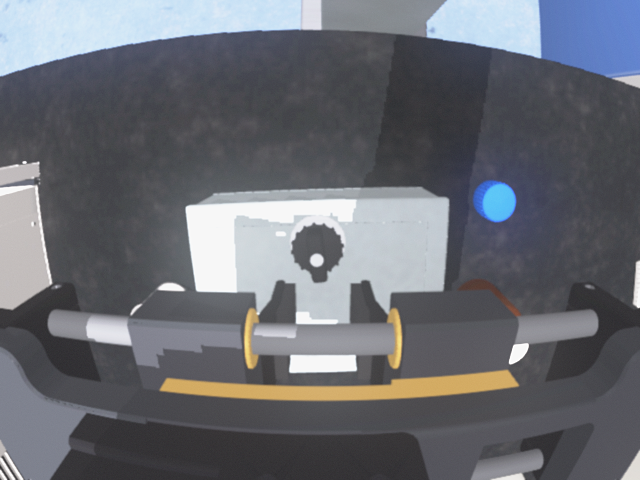

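```bash
cat >> h.py <<'E'
def cast(d,u,v,z):
    cx,cy=d['ctr']; x,y=u-cx,v-cy; rr=np.hypot(x,y); a=rr/d['f']
    ray=np.array([np.sin(a)*x/rr,np.sin(a)*y/rr,np.cos(a)]); w=d['R']@ray
    return d['p']+w*(z-d['p'][2])/w[2]
E
python3 - <<'E'
from h import *
d=np.load('pics/w1.npz'); px=d['px']; cv2.imwrite('pics/w1c.png',cv2.resize(px[180:330,180:460,::-1],None,fx=2.8,fy=2.8,interpolation=cv2.INTER_CUBIC))
g=px.max(2); m=np.zeros_like(g); m[205:282,280:356]=(g[205:282,280:356]<90)
nn,l,st,ce=cv2.connectedComponentsWithStats(m); 
for i in range(1,nn):
  if st[i,4]>30: print(st[i],ce[i])
for n,u,v,z in [('boxFL',423,188,.079),('boxFR',213,193,.079),('cL',447,198,.079),('cR',189,206,.079)]: print(n,cast(d,u,v,z).round(4))
E
```

```text
[309 246  33  36 274] [322.62043796 267.72262774]
boxFL [ 0.4241 -0.0367  0.079 ]
boxFR [ 0.4309 -0.1864  0.079 ]
cL [ 0.4304 -0.0178  0.079 ]
cR [ 0.4405 -0.2055  0.079 ]
```

View pics/w1c.png

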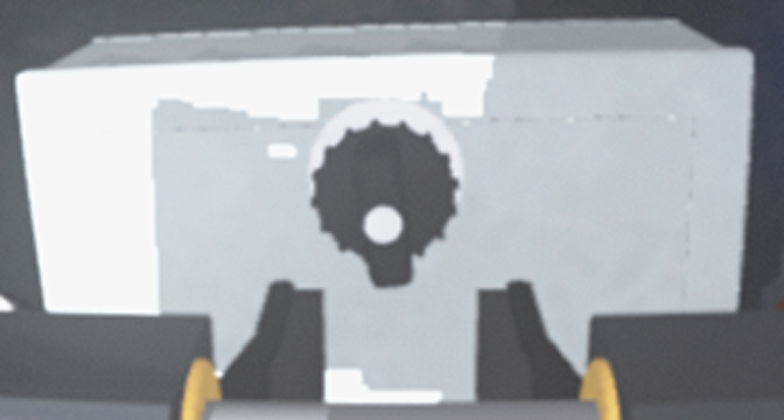

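Run:
```python
from h import *
d=np.load('pics/w1.npz')
for u,v,z in [(317.5,247.1,.099),(311/2.8+180,247.1,.099),(459/2.8+180,247.1,.099),(317.5,180+120/2.8,.099),(316.8,259.6,.12),(180+390/2.8,180+282/2.8,.12),(180+20/2.8,180+71/2.8,.079),(180+752/2.8,180+50/2.8,.079)]: print(cast(d,u,v,z).round(4))
```

```text
[ 0.4635 -0.1106  0.099 ]
[ 0.4639 -0.1282  0.099 ]
[ 0.4631 -0.093   0.099 ]
[ 0.447  -0.1109  0.099 ]
[ 0.4652 -0.1107  0.12  ]
[ 0.4791 -0.1089  0.12  ]
[ 0.44   -0.2069  0.079 ]
[ 0.4303 -0.0166  0.079 ]
```

The view shows the black disc at (317,247) and the bar lying along the box's x. The stud is at (0.464, -0.1107), and the box yaw is about 0.05.

Emit:
apply_moves --pt "0 0 -0.025 4.5 -3.5 0 0" --pt "0 0 -0.025 4.5 -3.5 0 0" --pt "0 0 -0.025 4.5 -3.5 25 0" --pt "0 0 -0.025 4.5 -3.5 50 0" --pt "0 0 -0.025 4.5 -3.5 65 0" --pt "0 0 -0.025 4.5 -3.5 71 0" --pt "0 0 -0.025 4.5 -3.5 71 -1" --pt "0 0 -0.025 4.5 -3.5 71 -1" --pt "0 0 -0.025 4.5 -3.5 71 -1" --pt "0 0 -0.025 4.5 -3.5 71 -1" --pt "0 0 -0.025 4.5 -3.5 71 -1" --force 30

```text
time: 5.95
ee_pos: [0.4649, -0.1115, 0.1034]
eef_rot: [-0.024, 1.0, -0.0, 0.001]
ft_force: [-0.1, -0.1, 0.5]
width: 0.0179
grip_force: 0.0
```

Emit:
apply_moves --pt "0 0 0 0 0 0 -1" --pt "0 0 0 0 0 0 -1" --pt "0 0 0 0 0 0 -1" --pt "0 0 0 0 0 0 -1"

```text
time: 6.28
ee_pos: [0.4648, -0.1111, 0.1029]
eef_rot: [-0.024, 1.0, -0.0, 0.0]
ft_force: [1.0, 1.8, 3.5]
width: 0.0095
grip_force: 30.0
```

Emit:
apply_moves --pt "0 0 0.1 0 0 0 -1" --pt "0 0 0.2 0 0 0 -1" --pt "0 0 0.3 0 0 0 -1" --pt "0 0 0.3 0 0 2 -1" --pt "0 0 0.3 0 0 5 -1" --pt "0 0 0.3 0 0 5 -1" --pt "0 0 0.3 0 0 5 -1" --pt "0 0 0.3 0 0 5 -1"

```text
time: 6.95
ee_pos: [0.4649, -0.1111, 0.0983]
eef_rot: [0.123, 0.992, -0.0, 0.0]
ft_force: [-2.7, 3.5, 12.7]
width: 0.0098
grip_force: 30.0
```

```bash
cat > st.py <<'E'
from h import *
s=r.read_state(); M=R.from_quat(s['eef_rot']).as_matrix(); print(s['ee_pos'].round(4),s['ft_force'].round(2),s['torque'].round(3),'yaw',np.arctan2(M[1,0],M[0,0]).round(3),s['joint_positions'].round(2),s['width'],s['grip_force'])
E
python3 st.py
```

```text
[ 0.4649 -0.1111  0.0983] [-2.71  3.49 12.68] [ 0.816  0.475 -0.028] yaw 2.894 [ 0.8   0.19 -0.71  1.96  0.14  1.04  1.35] 0.009777959666255063 29.994596242904663
```

Emit:
apply_moves --pt "0 0 0.1 0 0 0 -1" --pt "0 0 0.15 0 0 0 -1" --pt "0 0 0.15 0 0 0 -1" --pt "0 0 0.15 0 0 0 -1"

```text
time: 7.28
ee_pos: [0.4648, -0.111, 0.0978]
eef_rot: [0.198, 0.98, 0.0, 0.0]
ft_force: [0.5, 2.3, 5.1]
width: 0.0099
grip_force: 30.0
```

```bash
python3 st.py
```

```text
[ 0.4648 -0.111   0.0978] [0.51 2.32 5.08] [ 0.755 -0.231 -0.093] yaw 2.744 [ 0.79  0.19 -0.69  1.96  0.14  1.04  1.2 ] 0.009899949960152726 30.011006891727448
```

Emit:
apply_moves --pt "0 0 0 0 0 2 -1" --pt "0 0 0 0 0 4 -1" --pt "0 0 0 0 0 4 -1" --pt "0 0 0 0 0 4 -1"

```text
time: 7.62
ee_pos: [0.4649, -0.111, 0.094]
eef_rot: [0.197, 0.98, 0.0, 0.0]
ft_force: [-0.9, 3.2, 8.5]
width: 0.0101
grip_force: 30.0
```

```bash
python3 st.py
```

```text
[ 0.4649 -0.111   0.094 ] [-0.89  3.15  8.51] [ 0.849  0.148 -0.105] yaw 2.744 [ 0.78  0.19 -0.69  1.96  0.14  1.04  1.2 ] 0.010111372693104493 30.014557242393494
```

Emit:
apply_moves --pt "0 0 0 0 0 2 -1" --pt "0 0 0 0 0 4 -1" --pt "0 0 0 0 0 5 -1" --pt "0 0 0 0 0 5 -1" --pt "0 0 0 0 0 5 -1" --force 40

```text
time: 8.03
ee_pos: [0.465, -0.111, 0.0893]
eef_rot: [0.197, 0.98, 0.0, 0.0]
ft_force: [-2.1, 3.1, 14.1]
width: 0.0099
grip_force: 40.0
```

```bash
python3 st.py
```

```text
[ 0.465  -0.111   0.0893] [-2.08  3.11 14.14] [ 0.918  0.461 -0.143] yaw 2.744 [ 0.78  0.2  -0.69  1.97  0.15  1.03  1.2 ] 0.009940372186015893 40.01791834831238
```

Emit:
apply_moves --pt "0 0 0.1 0 0 0 -1" --pt "0 0 0.2 0 0 0 -1" --pt "0 0 0.3 0 0 0 -1" --pt "0 0 0.4 0 0 0 -1" --pt "0 0 0.5 0 0 0 -1" --pt "0 0 0.6 0 0 0 -1" --pt "0 0 0.6 0 0 0 -1"

```text
time: 8.62
ee_pos: [0.4651, -0.1108, 0.0893]
eef_rot: [0.481, 0.877, 0.0, 0.001]
ft_force: [-0.7, 4.6, 11.4]
width: 0.0094
grip_force: 40.0
```

```bash
python3 st.py
```

```text
[ 0.4651 -0.1108  0.0893] [-0.73  4.59 11.39] [ 0.976  0.235 -0.006] yaw 2.138 [ 0.72  0.19 -0.62  1.97  0.13  1.02  0.6 ] 0.009421012358583026 39.98623073101044
```

Emit:
apply_moves --pt "0 0 0.1 0 0 0 -1" --pt "0 0 0.2 0 0 0 -1" --pt "0 0 0.3 0 0 0 -1" --pt "0 0 0.4 0 0 0 -1" --pt "0 0 0.5 0 0 0 -1" --pt "0 0 0.6 0 0 0 -1" --pt "0 0 0.7 0 0 0 -1" --pt "0 0 0.7 0 0 0 -1"

```text
time: 9.28
ee_pos: [0.4654, -0.1108, 0.0894]
eef_rot: [0.752, 0.659, 0.001, 0.001]
ft_force: [-0.4, 3.8, 11.8]
width: 0.0096
grip_force: 40.0
```

```bash
python3 st.py
```

```text
[ 0.4654 -0.1108  0.0894] [-0.45  3.81 11.85] [ 1.029  0.062 -0.048] yaw 1.438 [ 0.65  0.18 -0.55  1.97  0.11  1.02 -0.08] 0.009583480719705478 39.98540461063385
```

1.3 rad turned from the slot; going on to the stop.

Emit:
apply_moves --pt "0 0 0.08 0 0 0 -1" --pt "0 0 0.16 0 0 0 -1" --pt "0 0 0.24 0 0 0 -1" --pt "0 0 0.24 0 0 0 -1" --pt "0 0 0.24 0 0 0 -1"

```text
time: 9.7
ee_pos: [0.4655, -0.1108, 0.0895]
eef_rot: [0.824, 0.566, 0.001, 0.001]
ft_force: [-0.0, 4.2, 11.0]
width: 0.0096
grip_force: 40.0
```

```bash
python3 st.py
```

```text
[ 0.4655 -0.1108  0.0895] [-1.000e-02  4.150e+00  1.103e+01] [ 1.026 -0.07   0.023] yaw 1.204 [ 0.63  0.18 -0.53  1.97  0.1   1.02 -0.31] 0.009588272211014059 39.987019300460815
```

Emit:
apply_moves --pt "0 0 0.07 0 0 0 -1" --pt "0 0 0.14 0 0 0 -1" --pt "0 0 0.2 0 0 0 -1" --pt "0 0 0.2 0 0 0 -1" --pt "0 0 0.2 0 0 0 -1"

```text
time: 10.12
ee_pos: [0.4656, -0.1108, 0.0895]
eef_rot: [0.877, 0.481, 0.001, 0.001]
ft_force: [-0.1, 4.0, 10.5]
width: 0.0097
grip_force: 40.0
```

```bash
python3 st.py
```

```text
[ 0.4656 -0.1108  0.0895] [-0.06  3.99 10.55] [ 1.011 -0.018  0.02 ] yaw 1.004 [ 0.61  0.17 -0.51  1.97  0.1   1.02 -0.51] 0.00968940411873484 39.989529848098755
```

Emit:
apply_moves --pt "0 0 0.07 0 0 0.5 -1" --pt "0 0 0.14 0 0 0.5 -1" --pt "0 0 0.2 0 0 0.5 -1" --pt "0 0 0.2 0 0 0.5 -1" --pt "0 0 0.2 0 0 0.5 -1"

```text
time: 10.53
ee_pos: [0.4656, -0.1108, 0.089]
eef_rot: [0.92, 0.391, 0.001, 0.001]
ft_force: [0.3, 4.2, 11.0]
width: 0.0097
grip_force: 40.0
```

```bash
python3 st.py
```

```text
[ 0.4656 -0.1108  0.089 ] [ 0.33  4.25 11.05] [ 0.872 -0.068  0.053] yaw 0.804 [ 0.6   0.17 -0.49  1.97  0.09  1.02 -0.7 ] 0.009652410411501375 39.97507095336914
```

Emit:
apply_moves --pt "0 0 0.07 0 0 0 -1" --pt "0 0 0.14 0 0 0 -1" --pt "0 0 0.2 0 0 0 -1" --pt "0 0 0.2 0 0 0 -1" --pt "0 0 0.2 0 0 0 -1"

```text
time: 10.95
ee_pos: [0.4657, -0.1109, 0.089]
eef_rot: [0.954, 0.298, 0.001, 0.001]
ft_force: [-0.2, 2.6, 10.2]
width: 0.0105
grip_force: 42.7
```

Run:
```python
exec(open('st.py').read())
c=cam('wrist'); cv2.imwrite('pics/w2.png',cv2.resize(c['pixels'][150:350,160:480,::-1],None,fx=2.5,fy=2.5,interpolation=cv2.INTER_CUBIC))
```

```text
[ 0.4657 -0.1109  0.089 ] [-0.24  2.63 10.24] [ 0.732 -0.168  0.886] yaw 0.606 [ 0.58  0.17 -0.47  1.97  0.09  1.01 -0.9 ] 0.010459730679937055 42.71277663297951
```

View pics/w2.png

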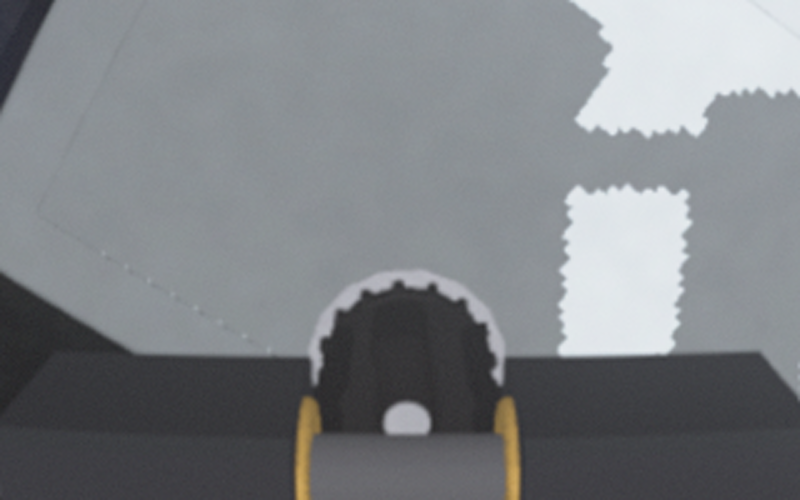

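The stop is felt (0.89 N m), and the picture shows the bar still aligned between the fingers with its dot at (407,420). Ease up into the notch, then let go.

Emit:
apply_moves --pt "0 0 -0.02 0 0 -1 -1" --pt "0 0 -0.02 0 0 -2 -1" --pt "0 0 -0.02 0 0 -3 -1" --pt "0 0 -0.02 0 0 -4 -1" --pt "0 0 -0.02 0 0 -4 -1"

```text
time: 11.42
ee_pos: [0.4647, -0.1113, 0.0915]
eef_rot: [0.952, 0.307, 0.0, 0.0]
ft_force: [3.2, 1.0, 1.7]
width: 0.01
grip_force: 40.4
```

```bash
python3 st.py
```

```text
[ 0.4647 -0.1113  0.0915] [3.18 0.99 1.66] [ 0.163 -0.748  0.621] yaw 0.624 [ 0.58  0.17 -0.47  1.97  0.09  1.02 -0.88] 0.010029723700387485 40.44859170913696
```

Emit:
apply_moves --pt "0 0 -0.03 0 0 0 -1" --pt "0 0 -0.06 0 0 0 -1" --pt "0 0 -0.06 0 0 0 -1"

```text
time: 11.67
ee_pos: [0.465, -0.1113, 0.0923]
eef_rot: [0.942, 0.336, 0.001, 0.0]
ft_force: [2.3, 1.6, 4.9]
width: 0.0098
grip_force: 40.4
```

```bash
python3 st.py
```

```text
[ 0.465  -0.1113  0.0923] [2.28 1.61 4.85] [ 0.464 -0.641  0.588] yaw 0.685 [ 0.59  0.17 -0.48  1.97  0.09  1.02 -0.82] 0.009837513362282824 40.38179397583008
```

Emit:
apply_moves --pt "0 0 -0.04 0 0 -1 -1" --pt "0 0 -0.04 0 0 -2 -1" --pt "0 0 -0.04 0 0 -3 -1" --pt "0 0 -0.04 0 0 -3 -1" --pt "0 0 -0.04 0 0 -3 -1"

```text
time: 12.08
ee_pos: [0.4647, -0.1114, 0.0952]
eef_rot: [0.936, 0.352, 0.0, 0.0]
ft_force: [4.1, 1.1, 2.4]
width: 0.0096
grip_force: 40.2
```

```bash
python3 st.py
```

```text
[ 0.4647 -0.1114  0.0952] [4.08 1.08 2.43] [ 0.274 -0.966  0.423] yaw 0.72 [ 0.59  0.16 -0.48  1.97  0.09  1.03 -0.78] 0.009560279932171721 40.175156593322754
```

Emit:
apply_moves --pt "0 0 -0.02 0 0 -1 -1" --pt "0 0 -0.02 0 0 -2 -1" --pt "0 0 -0.02 0 0 -2 -1" --pt "0 0 -0.02 0 0 -2 -1"

```text
time: 12.42
ee_pos: [0.4644, -0.1113, 0.0959]
eef_rot: [0.932, 0.362, 0.0, -0.0]
ft_force: [10.6, 0.3, -14.5]
width: 0.01
grip_force: 40.1
```

```bash
python3 st.py
```

```text
[ 0.4644 -0.1113  0.0959] [ 10.55   0.33 -14.48] [-2.000e-03 -2.624e+00  3.030e-01] yaw 0.74 [ 0.59  0.16 -0.48  1.97  0.09  1.03 -0.76] 0.009990356456400692 40.063385367393494
```

The stud resists upward pull (-14.5 N), so it is caught in its notch. Relax and release.

Emit:
apply_moves --pt "0 0 -0.02 0 0 1 -1" --pt "0 0 -0.03 0 0 1.5 -1" --pt "0 0 -0.03 0 0 1.5 0" --pt "0 0 -0.03 0 0 1.5 0.2" --pt "0 0 -0.03 0 0 1.5 0.2" --pt "0 0 -0.03 0 0 1.5 0.2" --pt "0 0 -0.03 0 0 -15 0.2" --pt "0 0 -0.03 0 0 -40 0.2" --pt "0 0 -0.03 0 0 -80 0.2" --pt "0 0 -0.03 0 0 -80 -1" --pt "0 0 -0.03 0 0 -80 -1" --pt "0 0 -0.03 0 0 -80 -1"

```text
time: 13.42
ee_pos: [0.464, -0.1115, 0.1767]
eef_rot: [0.927, 0.375, -0.0, 0.0]
ft_force: [0.2, 0.6, -0.1]
width: 0.0389
grip_force: 0.0
```

Run:
```python
exec(open('st.py').read())
c=cam('wrist'); cv2.imwrite('pics/w3.png',cv2.resize(c['pixels'][150:350,160:480,::-1],None,fx=2.5,fy=2.5,interpolation=cv2.INTER_CUBIC))
np.savez('pics/w3.npz',p=c['p'],R=c['R'],f=c['f'],ctr=[c['cx'],c['cy']])
```

```text
[ 0.464  -0.1115  0.1767] [ 0.21  0.59 -0.09] [-0.012  0.024 -0.035] yaw 0.769 [ 0.61  0.07 -0.49  1.88  0.04  1.2  -0.69] 0.03890399676582727 0.0
```

View pics/w3.png

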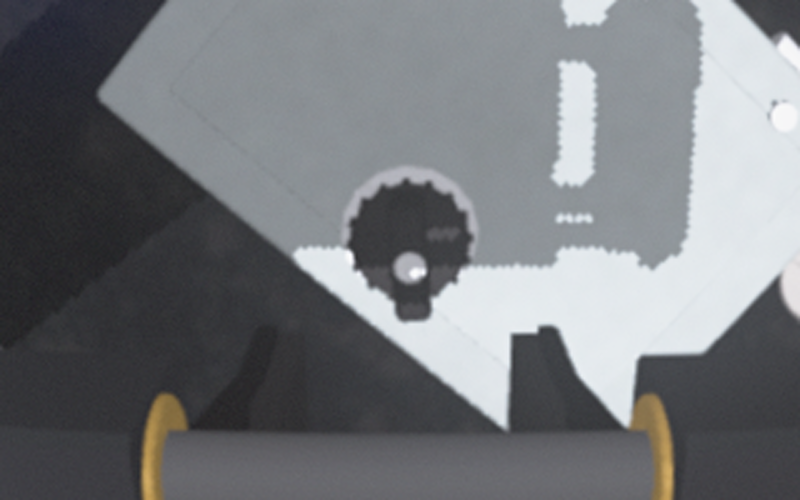

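The stud is at crop (410,240), with its bar turned along the fingers and clear of them. Next I probe the bar's top to tell the notch (z about 0.111) from the part-way shelf (about 0.1085).

Emit:
apply_moves --pt "0 0 0 0 0 20 -1" --pt "0 0 0 0 0 40 -1" --pt "0 0 0 0 0 55 -1" --pt "0 0 0 0 0 60 -1" --pt "0 0 0 0 0 62 -1" --pt "0 0 0 0 0 62 -1" --pt "0 0 0 0 0 62 -1"

```text
time: 14.05
ee_pos: [0.4647, -0.1113, 0.1156]
eef_rot: [0.927, 0.376, 0.0, 0.0]
ft_force: [-0.1, 0.5, -0.4]
width: 0.0011
grip_force: 0.0
```

Emit:
apply_moves --pt "0 0 0 0 0 1 -1" --pt "0 0 0 0 0 1 -1" --pt "0 0 0 0 0 1 -1"

```text
time: 14.3
ee_pos: [0.4646, -0.1114, 0.1145]
eef_rot: [0.927, 0.375, 0.0, 0.0]
ft_force: [0.1, 0.3, -0.6]
width: 0.0005
grip_force: 0.0
```

Emit:
apply_moves --pt "0 0 0 0 0 1 -1" --pt "0 0 0 0 0 1 -1" --pt "0 0 0 0 0 1 -1"

```text
time: 14.55
ee_pos: [0.4644, -0.1114, 0.1131]
eef_rot: [0.927, 0.375, 0.0, 0.0]
ft_force: [0.2, 0.4, -0.3]
width: 0.0003
grip_force: 0.0
```

Emit:
apply_moves --pt "0 0 0 0 0 1 -1" --pt "0 0 0 0 0 1 -1" --pt "0 0 0 0 0 1 -1"

```text
time: 14.8
ee_pos: [0.4645, -0.1114, 0.1122]
eef_rot: [0.927, 0.375, 0.0, 0.0]
ft_force: [-0.2, -0.9, 2.1]
width: 0.0004
grip_force: 1.0
```

Emit:
apply_moves --pt "0 0 0 0 0 1 -1" --pt "0 0 0 0 0 1 -1" --pt "0 0 0 0 0 1 -1"

```text
time: 15.05
ee_pos: [0.4647, -0.1114, 0.1117]
eef_rot: [0.927, 0.375, 0.0, 0.0]
ft_force: [-1.8, 0.4, 7.3]
width: 0.0003
grip_force: 3.8
```

Emit:
apply_moves --pt "0 0 0 0 0 0.5 -1" --pt "0 0 0 0 0 0.5 -1" --pt "0 0 0 0 0 0.5 -1"

```text
time: 15.3
ee_pos: [0.4648, -0.1114, 0.1113]
eef_rot: [0.927, 0.375, 0.0, 0.0]
ft_force: [-2.3, -0.6, 8.9]
width: 0.0004
grip_force: 4.6
```

Contact is at about 0.112 m, a depth of about 8.5 mm, which means locked. Retreat and hand in.

Emit:
apply_moves --pt "0 0 0 0 0 -15 -1" --pt "0 0 0 0 0 -45 -1" --pt "0 0 0 0 0 -80 -1" --pt "0 0 0 0 0 -100 -1" --pt "0 0 0 0 0 -100 -1" --pt "0 0 0 0 0 -100 -1"

```text
time: 15.8
ee_pos: [0.4649, -0.1114, 0.2113]
eef_rot: [0.927, 0.375, 0.001, 0.001]
ft_force: [-0.5, 0.4, -1.1]
width: 0.0006
grip_force: 0.0
```

Run:
```python
exec(open('st.py').read())
print(r.close_job())
```

```text
[ 0.4649 -0.1114  0.2113] [-0.54  0.37 -1.08] [-0.047 -0.019  0.029] yaw 0.77 [ 0.62  0.04 -0.49  1.83  0.02  1.27 -0.67] 0.000628028472695884 0.0
the job is handed in; nothing more can be done
None
```

The cover is shut, the stud is turned to its stop and locked (probed about 8.5 mm in), the fingers are clear, and the job was handed in at about 16 s; no verdict came back, and I did not re-measure the bottle, cap and beaker, though no move went near them.

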